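# Drag a plug-in module without its pull loop out of its slot with a hooked pick

## Task

One of the three plug-in modules in the small grey rack has lost its pull loop and sits too deep in its narrow slot for fingers; only a bare stiff pin is left upright in its front recess. Take the hooked pick by its handle, feel its hook in behind that pin and gently drag the module forward until about half of it stands out of the rack, without pushing, prying or jerking hard. Then lay the pick down flat on the bench, draw the module the rest of the way out with the gripper and stand it upright in the shallow black tray without dropping it; leave the two good modules and everything else on the bench alone.

Things in the scene. Friction and masses are not known exactly. Their poses are not given: they have to be found in the camera images.
- rack: Grey metal rack, fixed on the bench, 120 deep (x) x 152 wide (y) x 96 high mm. Origin: centre of its underside; front face at x = -60 mm, looking to -x. Three upright slots 27.5 wide x 62 high at y = -44, 0, +44 mm, floor 30 mm above the bench, open only at the front; each runs level along x to a rigid backplane at x = +52 mm.
- module: Module without handle: box 90 long (x) x 26 wide (y) x 60 high mm, 0.2 kg, in any of the slots, frame parallel to the rack's. Origin: centre of its underside. At home its tail is on the backplane, its front end (x = -45) 21.5 mm behind the rack's face. Front recess from x = -45 to -31.7 mm, open forward and sideways. Behind it a plain box, to be gripped across its 26 mm width.
- handled_a: Good module of the same size and frame, locked in one of the other slots; a grey pull loop on its pin stands 8 mm out of the rack's face.
- handled_b: The other good module, the same, in the remaining slot.
- pick: Hooked pick, 0.08 kg, lying flat on the bench. Origin: centre of the underside of its black handle, a flat-sided bar 80 long (x) x 14 wide (y) x 16 high (z) mm. Ahead of it (+x) a steel shaft of 3.5 mm diameter runs on the handle's axis, 8 mm above the underside, to x = 112 mm, where it is bent square to its right (-y).
- tray: Shallow black plastic repair tray, fixed, 140 (x) x 100 (y) x 20 high mm, walls 4 mm, inner floor 4 mm above the bench. Origin: centre of its underside.
- side_cutters: Side cutters lying on the bench, 39 x 152 x 11 mm; bystander.
- kapton_tape: Roll of amber tape lying flat, 69 mm across, 12 mm high; bystander.
- flux_tin: Round tin, 70 mm across, 18 mm high; bystander.
- wick_reel: Small blue reel, 40 x 63 x 12 mm; bystander.
- relay_board: Small circuit board, 40 x 62 x 16 mm; bystander.
- rack_face (a point): Point on the rack's front face at the middle of the centre slot, 61 mm above the bench; axes as the rack's. A grip spring in each slot's roof bears on the module's top for its first 14 mm of the way out: drawing it that far takes about 5 to 9 N, after that only 1 to 3 N. The pick should never press on module or rack with more than about 12 N.
- hook (a point): The outer corner of the pick's bend, where shaft and hook axes meet: x = 112, y = 0, z = 8 mm of the pick; axes as the pick's. The hook runs from here to y = -5.2 mm, 3.5 mm thick, so the pick's foremost surface is 1.8 mm ahead of this point.
- capacitor_1: Small black can capacitor standing on end, 16 mm across, 24 mm high; bystander.
- capacitor_2: The same in dark blue beside it; bystander.
- recess (a point): Middle of the flat back wall of the module's recess (x = -31.7, y = 0, z = 30 mm of the module); axes as the module's. Before it stands the bare upright 4 mm steel pin, free from z = 18 to 42. It sits on a crank, very stiff, left turned some way to either side, so its axis is anywhere from y = -11 to 0, at x = -40 to -39. Only 5 to 6 mm are free between pin and wall.

How it is judged:
By the outcome, as a careful person would: the job done as asked, in the order asked, and still so for the second after the job is handed in, with the robot touching nothing.
It also fails if it takes over 67 s, if anything falls off the work surface, if the arm or the gripper's body presses on something with over 40 N, if the wrist force passes 120 N, or if a joint passes its speed limit or range.

## Robot

A 6-joint arm with a two-finger parallel gripper is mounted at the origin on a cart in front of the work surface, level with it; the furniture and walls round the work are solid. World frame = base frame: x ahead of the robot, y to its left, z up, the work surface at z = 0. Lengths are in m, angles in rad, forces in N, time in s.
With the tool pointing down it reaches from about 0.2 to 0.875 m from the base axis. Payload 3.4 kg.
Tool frame: the origin (TCP) lies midway between the tips of the shut fingers; the grasp point (between the pads) lies 19 mm behind it; z points along the fingers, y is the line along which they close (so a half turn about z gives the same grasp; the last joint's range is limited). The gripper opens to 94 mm and grips with 3 to 60 N. Pads are 16 mm wide; open, the fingers measure 119 mm over their backs; the gripper's body (75 mm by 177 mm) begins 78 mm behind the grasp point.
Start: joints at [1, 0.276, 1.505, -0, 1.361, -0.121], TCP at [0.25, 0.518, 0.205] pointing down, gripper open.
Joint ranges: [-2.89, 2.89], [-0.75, 2.08], [0.22, 2.7], [-1.18, 4.32], [0.11, 2.71], [-2.7, 2.7]. Speed limits (rad/s): [2.57, 2.57, 3.14, 3.14, 3.14, 3.14].

## Interface

Orientations are given as a unit quaternion [w, x, y, z].
In Python, from plant import manip gives the robot as it stands. The module is installed in compiled form; this text tells all that it offers.
- The arm moves only by the tool apply_moves, never from a script. Its argument "deltas" is a list of rows, each a list of 3 entries, a list of its own where there are three numbers: the shift along the tool's x, y, z in mm, then the turn, a rotation vector about the tool's x, y, z in degrees, then the finger opening in mm, from 0 to 94. A call has 1 to 20 rows; each row is the pose to reach, as a shift and turn from the pose commanded when the call began, along the tool's axes at that moment; what a row does not reach only later rows make up. A row lasts 1/12 s, in which the tool goes at most 41.7 mm and 7.16 degrees, less where a joint would pass 70% of its speed; a pose out of reach is approached as far as the arm can. A call with a gripper value outside its range is refused whole. The fingers move at their own pace and stop on an object; the grip force is fixed at half the most. Time passes only in rows, so rows that repeat a pose let the fingers close. It gives the time, the measured TCP pose, the force, the opening and the grip force at its end, in the units of the state.
- manip.read_state(): the state, without advancing time (a new reading comes with each control period).
- manip.grab_frame(name): name is "scene" or "top" or "wrist"; returns a dict with "image" (480x640x3 uint8, red, green, blue), "camera_matrix" (3x3 intrinsics, pixels), "rvec" (rotation vector, rad) and "tvec" (3), from world to camera coordinates, as OpenCV has them; the wrist camera has in their place "tool_from_camera" (4x4, takes a point from camera to tool coordinates, whose origin is the TCP and whose axes are the flange's). Camera axes: x right, y down, z forward; pixel columns grow to the right and rows downward; lengths in m; the calibration is good to about 2 mm. A picture is of the moment at which its call begins: read the wrist's pose just before it. There is no depth.
- manip.sign_off(): hands the job in; it is judged then, once.
The state is a dict: "time_s": time; "qpos": joint angles; "joint_vel": joint speeds; "effort": joint torques, N m; "eef_pos": TCP position; "ee_rot": TCP orientation; "contact_force": force on the tool from outside, world axes, zero at the start; "wrist_torque": the same for the moment, N m; "opening": finger opening in m; "grip_force": force on a finger pad.
Only numpy, scipy, OpenCV 4.12 (cv2) and the standard library are available. Lean on these libraries where they do the work, as an engineer would, in place of code of your own. Each camera call takes 0.05 s, during which the arm holds its last target. There are 200 camera calls.

## Working session

There is one attempt and no reset: what is moved stays moved. The work goes in short steps, Python scripts to look and compute and a tool call to move; the robot and the scene stay as the last step left them, time stands still between calls to the robot, and variables do not carry over. Pictures are saved under pics/ and viewed, at most 11 in all, crops included, and the job is handed in when it is done.

Besides the shell and the picture viewer there is one more tool, called after "Call:" as name([rows], argument=value, ...), one row to a line, values as JSON. apply_moves: Moves the arm, as the interface text tells. Its arguments: {"type":"object","properties":{"deltas":{"type":"array"}},"required":["deltas"]}

```bash
mkdir -p pics; cat > h.py <<'E'
import numpy as np, cv2, json
from plant import manip
from scipy.spatial.transform import Rotation as R
def rot(q): return R.from_quat([q[1],q[2],q[3],q[0]]).as_matrix()
def cam(f,s=None):
    K=np.array(f["camera_matrix"])
    if "rvec" in f:
        Rm=cv2.Rodrigues(np.array(f["rvec"],float))[0]; t=np.array(f["tvec"],float).ravel()
        return K,Rm,t
    T=np.eye(4);T[:3,:3]=rot(s["ee_rot"]);T[:3,3]=s["eef_pos"]
    M=np.linalg.inv(T@np.array(f["tool_from_camera"]))
    return K,M[:3,:3],M[:3,3]
def plane(c,uv,z):
    K,Rm,t=c; o=-Rm.T@t
    uv=np.atleast_2d(np.array(uv,float)); d=(Rm.T@np.linalg.inv(K)@np.c_[uv,np.ones(len(uv))].T).T
    return o+d*((z-o[2])/d[:,2])[:,None]
def proj(c,P):
    K,Rm,t=c; p=(K@(Rm@np.atleast_2d(P).T+t[:,None])).T
    return p[:,:2]/p[:,2:]
def shot(name,fn):
    s=manip.read_state(); f=manip.grab_frame(name)
    cv2.imwrite("pics/"+fn,f["image"][:,:,::-1])
    c=cam(f,s); np.savez("pics/"+fn[:-4]+".npz",K=c[0],R=c[1],t=c[2]); return f["image"],c
def load(fn):
    z=np.load("pics/"+fn+".npz"); return cv2.imread("pics/"+fn+".png"),(z["K"],z["R"],z["t"])
E
python3 - <<'E'
from h import *
s=manip.read_state();print({k:np.round(v,4).tolist() for k,v in s.items()})
for n in("top","scene"):
    i,c=shot(n,n+".png");print(n,-c[1].T@c[2],c[0][0,0])
E
```

```text
{'time_s': 0.0, 'qpos': [1.0, 0.2766, 1.5061, 0.0, 1.3607, -0.121], 'joint_vel': [0.001, -0.0002, -0.001, 0.0014, -0.0004, -0.0006], 'effort': [0.0017, -40.4584, -23.7225, 0.07, 0.0347, -0.0002], 'eef_pos': [0.2497, 0.5173, 0.2046], 'ee_rot': [-0.0003, 0.223, 0.9748, -0.0008], 'contact_force': [0.3806, 0.312, -0.0719], 'wrist_torque': [0.0121, -0.0469, 0.0027], 'grip_force': 0.0, 'opening': 0.094}
top [0.38634195 0.08157915 1.29696435] 513.2381419752704
scene [-0.50637263  0.62428089  1.00031626] 515.9387733223526
```

View pics/top.png

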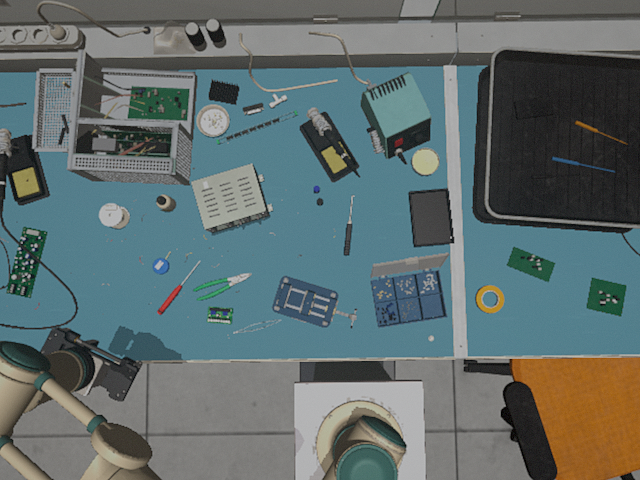

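View pics/scene.png

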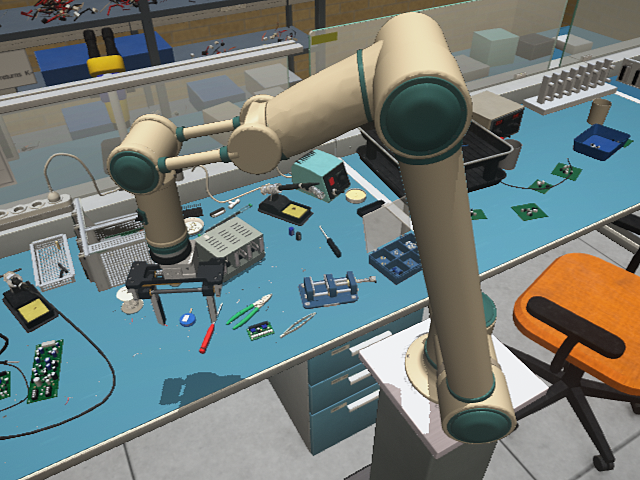

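The top view shows the rack near (232,197), the pick near (348,225) with its handle at the bottom, the tray near (431,218), and the capacitors at (317,190) and (320,201). The scene view shows the rack's slots near (240,255). I'll enlarge both.

```bash
python3 - <<'E'
from h import *
a,_=load("top");b,c=load("scene")
x=cv2.resize(a[155:245,185:285],(400,360),interpolation=2)
y=cv2.resize(a[185:260,325:375],(240,360),interpolation=2)
z=cv2.resize(b[205:290,180:280],(400,340),interpolation=2)
o=np.zeros((360+0,800,3),np.uint8)
o=np.vstack([np.hstack([x,y,np.zeros((360,160,3),np.uint8)])[:360],np.zeros((240,800,3),np.uint8)])
z=cv2.resize(b[215:285,180:320],(480,240),interpolation=2);o[360:,:480]=z
cv2.imwrite("pics/crop1.png",o)
E
```

```text
(no output)
```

View pics/crop1.png

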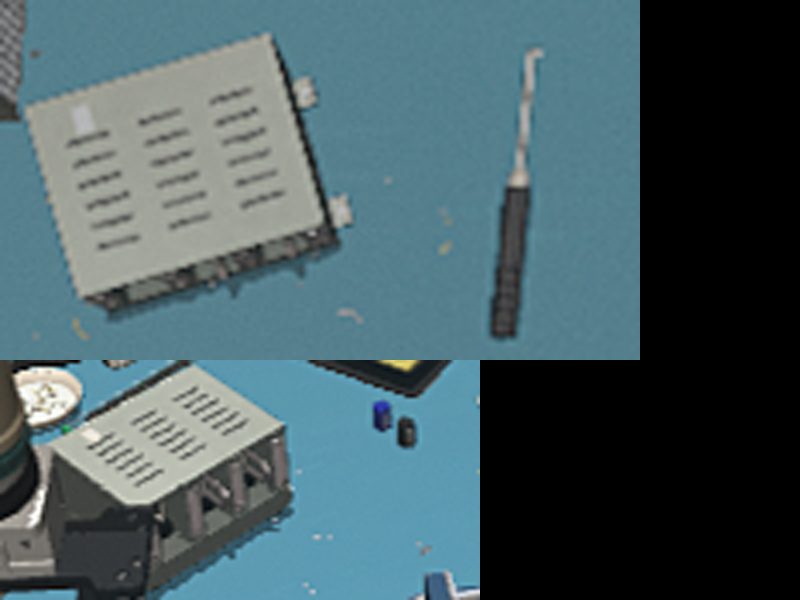

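The crop shows the rack's slots facing image right (−y). The two loops are at the outer slots, so the bare module looks to be in the centre one. The pick's hook is at the top of the pick, bent right. Next I'll measure all of these.

```bash
python3 - <<'E'
from h import *
a,c=load("top")
def comp(mask,seed,win):
    x0,x1,y0,y1=win; m=np.zeros(mask.shape,np.uint8); m[y0:y1,x0:x1]=mask[y0:y1,x0:x1]
    n,l,st,ce=cv2.connectedComponentsWithStats(m)
    k=l[seed[1],seed[0]]
    if k==0: k=1+np.argmax(st[1:,4])
    return (l==k).astype(np.uint8)
hsv=cv2.cvtColor(a,cv2.COLOR_BGR2HSV)
# rack top: pale, low saturation
m=((hsv[...,1]<60)&(hsv[...,2]>130)).astype(np.uint8)
m=cv2.morphologyEx(m,cv2.MORPH_CLOSE,np.ones((7,7)))
r=cv2.morphologyEx(comp(m,(225,180),(185,290,155,245)),cv2.MORPH_OPEN,np.ones((11,11)))
cn=max(cv2.findContours(r,0,2)[0],key=cv2.contourArea)
box=cv2.boxPoints(cv2.minAreaRect(cn)); P=plane(c,box,.096)
print("rack",box.round(1).tolist(),P.round(4).tolist(),[np.linalg.norm(P[i]-P[i-1]).round(4) for i in range(4)],P.mean(0))
dark=(hsv[...,2]<75).astype(np.uint8)
h=comp(dark,(348,240),(338,360,215,262)); cn=max(cv2.findContours(h,0,2)[0],key=cv2.contourArea)
box=cv2.boxPoints(cv2.minAreaRect(cn)); P=plane(c,box,.014)
print("handle",P.round(4).tolist(),[np.linalg.norm(P[i]-P[i-1]).round(4) for i in range(4)],P.mean(0))
sh=comp(((hsv[...,1]<70)&(hsv[...,2]>110)).astype(np.uint8),(351,205),(335,368,188,226))
ys,xs=np.nonzero(sh); Q=plane(c,np.c_[xs,ys],.008); print("shaft n",len(Q),Q[ys<=ys.min()+1].mean(0),Q[ys>=ys.max()-2].mean(0))
t=comp(dark,(430,215),(400,462,180,255)); cn=max(cv2.findContours(t,0,2)[0],key=cv2.contourArea)
box=cv2.boxPoints(cv2.minAreaRect(cn)); P=plane(c,box,.02)
print("tray",P.round(4).tolist(),[np.linalg.norm(P[i]-P[i-1]).round(4) for i in range(4)],P.mean(0))
f=manip.grab_frame("wrist");print(np.round(f["tool_from_camera"],3),f["camera_matrix"][0])
E
```

```text
rack [[189.8000030517578, 179.39999389648438], [255.6999969482422, 161.8000030517578], [269.0, 211.39999389648438], [203.10000610351562, 229.0]] [[0.646, 0.3971, 0.096], [0.6862, 0.2402, 0.096], [0.5663, 0.2092, 0.096], [0.5267, 0.3647, 0.096]] [np.float64(0.1235), np.float64(0.162), np.float64(0.1238), np.float64(0.1605)] [0.60627635 0.30278867 0.096     ]
handle [[0.4683, 0.0321, 0.014], [0.5448, 0.0235, 0.014], [0.5434, 0.0105, 0.014], [0.4669, 0.0193, 0.014]] [np.float64(0.0129), np.float64(0.077), np.float64(0.013), np.float64(0.077)] [0.50582622 0.02135791 0.014     ]
shaft n 78 [0.61690441 0.00538648 0.008     ] [0.54918401 0.01576438 0.008     ]
tray [[0.6236, -0.1333, 0.02], [0.632, -0.2349, 0.02], [0.4913, -0.2431, 0.02], [0.483, -0.1425, 0.02]] [np.float64(0.1409), np.float64(0.1019), np.float64(0.1409), np.float64(0.1009)] [ 0.55747293 -0.18845409  0.02      ]
[[-0.001 -0.967 -0.254  0.073]
 [ 1.    -0.001 -0.    -0.001]
 [ 0.    -0.254  0.967 -0.18 ]
 [ 0.     0.     0.     1.   ]] [341.45175022   0.         319.82941402]
```

The long side of the rack (152 mm) runs along world y, so the slots face the robot (yaw about 14.6°). The bits at the right are only side tabs. I'll look into the slots with a tilted wrist view before taking the pick.

```bash
cat >> h.py <<'E'
def cs(d): return np.cos(np.radians(d)),np.sin(np.radians(d))
def down(yy,tilt=0):
    "tool pointing down, tool y at yaw yy deg, z tilted by tilt deg toward -x of tool"
    c,s=cs(yy); Y=np.array([c,s,0]);Z=np.array([0,0,-1.]);X=np.cross(Y,Z)
    return np.c_[X,Y,Z]@R.from_euler('y',-tilt,degrees=True).as_matrix()
def delta(pos,Rt,pos0=None,R0=None):
    s=manip.read_state(); R0=rot(s["ee_rot"]) if R0 is None else R0; p0=np.array(s["eef_pos"]) if pos0 is None else pos0
    d=R0.T@(np.array(pos)-p0)*1e3; r=np.degrees(R.from_matrix(R0.T@Rt).as_rotvec())
    print("shift",d.round(1).tolist(),"turn",r.round(2).tolist(),"rows",int(np.ceil(max(np.linalg.norm(d)/41.7,np.linalg.norm(r)/7.16)))+1)
E
python3 - <<'E'
from h import *
f=manip.grab_frame("wrist");T=np.array(f["tool_from_camera"])
Rt=down(104.6,33); p=np.array([.5475,.2922,.062])
pos=p-Rt@(T[:3,3]+0.27*T[:3,2]); print(pos,(Rt@T[:3,2]))
delta(pos,Rt)
E
```

```text
[0.50843138 0.28274206 0.13242721] [ 0.71587773  0.18598516 -0.6729997 ]
shift [-335.0, -98.9, 72.6] turn [-11.68, -31.64, -39.22] rows 10
```

Call:
apply_moves([
  [[-335, -99, 72.6], [-11.68, -31.64, -39.22], 94],
  [[-335, -99, 72.6], [-11.68, -31.64, -39.22], 94],
  [[-335, -99, 72.6], [-11.68, -31.64, -39.22], 94],
  [[-335, -99, 72.6], [-11.68, -31.64, -39.22], 94],
  [[-335, -99, 72.6], [-11.68, -31.64, -39.22], 94],
  [[-335, -99, 72.6], [-11.68, -31.64, -39.22], 94],
  [[-335, -99, 72.6], [-11.68, -31.64, -39.22], 94],
  [[-335, -99, 72.6], [-11.68, -31.64, -39.22], 94],
  [[-335, -99, 72.6], [-11.68, -31.64, -39.22], 94],
  [[-335, -99, 72.6], [-11.68, -31.64, -39.22], 94],
  [[-335, -99, 72.6], [-11.68, -31.64, -39.22], 94],
  [[-335, -99, 72.6], [-11.68, -31.64, -39.22], 94],
  [[-335, -99, 72.6], [-11.68, -31.64, -39.22], 94],
])

```text
time_s: 1.28
eef_pos: [0.5082, 0.2842, 0.1333]
ee_rot: [0.282, -0.122, 0.951, 0.037]
contact_force: [-0.8, 0.0, -0.5]
opening: 0.0941
grip_force: 0.0
```

```bash
python3 - <<'E'
from h import *
i,c=shot("wrist","w1.png"); s=manip.read_state();print(s["time_s"],s["eef_pos"],s["joint_vel"])
print(proj(c,[[.5475,.2922,.061]]))
E
```

```text
1.3333 [0.50812952 0.28435278 0.13337988] [ 0.00318026  0.00068133  0.00120535  0.00028919 -0.00294313 -0.00437135]
[[318.18809882 235.16736069]]
```

View pics/w1.png

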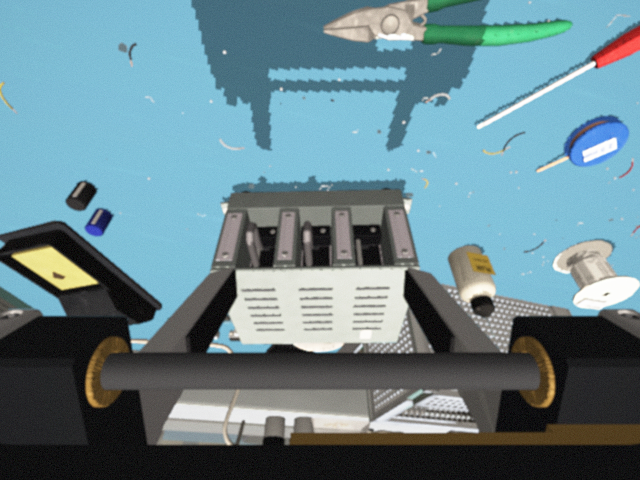

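The image is inverted. The three slots are at columns 255, 312 and 368, and loops seem to show in the left and centre ones, so the right one (rack +y) holds the bare module. I'll enlarge it.

```bash
python3 - <<'E'
from h import *
a,c=load("w1")
cr=a[180:280,210:425]
o=cv2.resize(cr,None,fx=3.7,fy=3.7,interpolation=2); o=np.clip(o.astype(float)*1.6+15,0,255).astype(np.uint8)
cv2.imwrite("pics/w1c.png",o)
E
```

```text
(no output)
```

View pics/w1c.png

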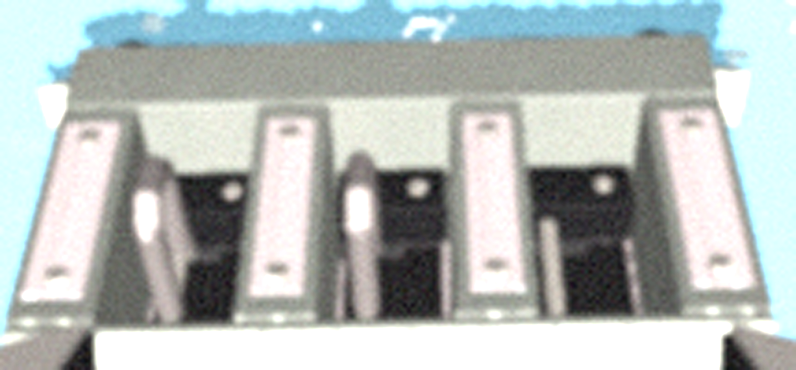

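```bash
python3 - <<'E'
from h import *
a,c=load("w1")
px=lambda x,y:(210+(x+.5)/3.7-.5,180+(y+.5)/3.7-.5)
pts={"bl":(78,43,0),"br":(708,38,0),"fl":(66,108,.030),"fr":(718,100,.030),"tl":(8,322,.096),"tr":(770,320,.096)}
for k,(x,y,z) in pts.items(): print(k,plane(c,px(x,y),z).round(4)[0])
L=plane(c,px(8,322),.096)[0];r=plane(c,px(770,320),.096)[0]
print(np.linalg.norm(r-L))
yaw=np.radians(14.6)
def vplane(uv,C,xr,yaw):
    K,Rm,t=c;o=-Rm.T@t;d=Rm.T@np.linalg.inv(K)@np.array([*uv,1.]);n=np.array([np.cos(yaw),np.sin(yaw),0])
    P=o+d*((n@(C-o)+xr)/(n@d)); e=np.array([-n[1],n[0]]); return round(float(e@(P[:2]-C[:2])),5),round(float(P[2]),4)
C=np.array([.6055,.3073,0])
for nm,q,xr in [("pin low",(548,222),-.0325),("pin hi",(558,310),-.0325),("slot L floor",(524,104),-.06),("slot R floor",(646,98),-.06),("s2 L",(330,104),-.06),("s2 R",(450,104),-.06),("s1 L",(132,104),-.06),("s1R",(262,104),-.06),("botL",(78,43),-.06),("botR",(708,38),-.06),("topL",(8,322),-.06),("topR",(770,320),-.06),("back sill",(585,168),-.0385)]:
    print(nm,vplane(px(*q),C,xr,yaw))
E
```

```text
bl [0.574  0.2152 0.    ]
br [ 0.5328  0.3673 -0.    ]
fl [0.5675 0.2172 0.03  ]
fr [0.5272 0.362  0.03  ]
tl [0.5618 0.2176 0.096 ]
tr [0.5243 0.3596 0.096 ]
0.14691956102083614
pin low (0.03517, 0.0412)
pin hi (0.03541, 0.068)
slot L floor (0.02825, 0.0292)
slot R floor (0.05674, 0.0272)
s2 L (-0.01663, 0.0292)
s2 R (0.01113, 0.0292)
s1 L (-0.06243, 0.0292)
s1R (-0.03236, 0.0292)
botL (-0.0787, 0.0075)
botR (0.07462, 0.0057)
topL (-0.07776, 0.0923)
topR (0.07303, 0.0919)
back sill (0.04464, 0.0289)
```

The pin is in the rack's +y slot (crop columns 545–560), offset about −6.5 mm in module y, and the loops are in the other two slots. Next, hover over the pick.

```bash
python3 - <<'E'
from h import *
delta([.506,.0214,.12],down(83.5))
E
```

```text
shift [64.9, -253.8, -26.6] turn [6.18, 32.7, 20.61] rows 8
```

Call:
apply_moves([
  [[64.9, -253.8, -26.6], [6.18, 32.7, 20.61], 44],
  [[64.9, -253.8, -26.6], [6.18, 32.7, 20.61], 44],
  [[64.9, -253.8, -26.6], [6.18, 32.7, 20.61], 44],
  [[64.9, -253.8, -26.6], [6.18, 32.7, 20.61], 44],
  [[64.9, -253.8, -26.6], [6.18, 32.7, 20.61], 44],
  [[64.9, -253.8, -26.6], [6.18, 32.7, 20.61], 44],
  [[64.9, -253.8, -26.6], [6.18, 32.7, 20.61], 44],
  [[64.9, -253.8, -26.6], [6.18, 32.7, 20.61], 44],
  [[64.9, -253.8, -26.6], [6.18, 32.7, 20.61], 44],
  [[64.9, -253.8, -26.6], [6.18, 32.7, 20.61], 44],
  [[64.9, -253.8, -26.6], [6.18, 32.7, 20.61], 44],
  [[64.9, -253.8, -26.6], [6.18, 32.7, 20.61], 44],
])

```text
time_s: 2.33
eef_pos: [0.5055, 0.0217, 0.1199]
ee_rot: [-0.0, 0.056, 0.998, -0.0]
contact_force: [-0.7, -0.1, -0.2]
opening: 0.044
grip_force: 0.0
```

```bash
python3 - <<'E'
from h import *
i,c=shot("wrist","w2.png"); print(manip.read_state()["eef_pos"])
print(proj(c,[[.506,.0214,.016],[.466,.026,.016],[.546,.017,.016],[.617,.0087,.008]]).round())
E
```

```text
[0.50560257 0.02148991 0.11986463]
[[320. 236.]
 [321. 189.]
 [321. 280.]
 [320. 346.]]
```

View pics/w2.png

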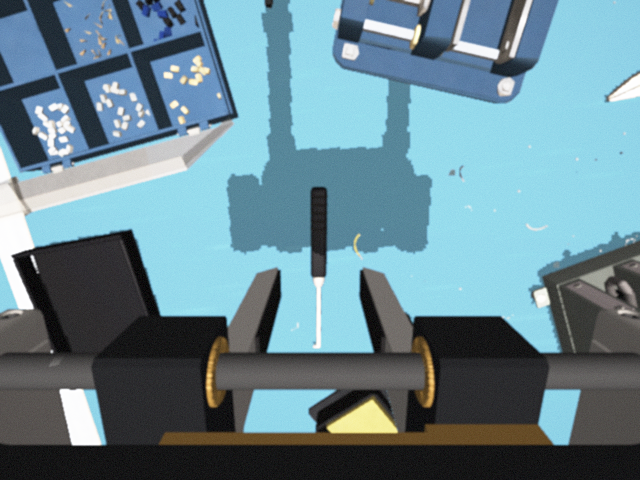

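The wrist view shows the handle at (319,187)–(319,277) and the hook at (317,346), within about 1.5 mm of prediction. I'll descend and grip.

Call:
apply_moves([
  [[0, -1, 60], [0, 0, 0], 44],
  [[0, -1, 90], [0, 0, 0], 44],
  [[0, -1, 110], [0, 0, 0], 44],
  [[0, -1, 117], [0, 0, 0], 44],
  [[0, -1, 117], [0, 0, 0], 44],
  [[0, -1, 117], [0, 0, 0], 44],
  [[0, -1, 117], [0, 0, 0], 5],
  [[0, -1, 117], [0, 0, 0], 5],
  [[0, -1, 117], [0, 0, 0], 5],
  [[0, -1, 117], [0, 0, 0], 5],
  [[0, -1, 117], [0, 0, 0], 5],
  [[0, -1, 117], [0, 0, 0], 5],
  [[0, -1, 117], [0, 0, 0], 5],
  [[0, -1, 117], [0, 0, 0], 5],
  [[0, -1, 117], [0, 0, 0], 5],
  [[0, -1, 117], [0, 0, 0], 5],
])

```text
time_s: 3.72
eef_pos: [0.5061, 0.0191, 0.0029]
ee_rot: [-0.0, 0.058, 0.998, -0.0]
contact_force: [-0.8, 1.1, 5.0]
opening: 0.0138
grip_force: 30.0
```

```bash
cat >> h.py <<'E'
C=np.array([.6061,.3050,0]);YAW=14.7
def rk(x,y,z):
    c,s=cs(YAW); return C+np.array([c*x-s*y,s*x+c*y,z])
E
python3 - <<'E'
from h import *
s=manip.read_state();p0=np.array(s["eef_pos"]);R0=rot(s["ee_rot"]);print(s["contact_force"])
x=R0[:,0];print("tool y yaw",np.degrees(np.arctan2(R0[1,1],R0[0,1])))
delta(rk(-.231,.0485,.055),down(90+YAW))
print(rk(-.231,.0485,.055))
E
```

```text
[-0.78854564  1.06911637  4.98782822]
tool y yaw 83.37620787301104
shift [166.4, 256.7, -52.1] turn [-0.01, -0.0, -21.32] rows 9
[0.37035389 0.2932944  0.055     ]
```

Call:
apply_moves([
  [[0, 0, -15], [0, 0, 0], 5],
  [[0, 0, -40], [0, 0, 0], 5],
  [[0, 0, -75], [0, 0, 0], 5],
  [[0, 0, -110], [0, 0, 0], 5],
  [[15, 20, -115], [0, 0, -2], 5],
  [[30, 45, -115], [0, 0, -5], 5],
  [[50, 77, -115], [0, 0, -8], 5],
  [[70, 108, -115], [0, 0, -11], 5],
  [[90, 139, -115], [0, 0, -14], 5],
  [[110, 170, -115], [0, 0, -17], 5],
  [[130, 200, -115], [0, 0, -20], 5],
  [[150, 230, -115], [0, 0, -21.3], 5],
  [[162, 249, -115], [0, 0, -21.3], 5],
  [[166.4, 256.7, -100], [0, 0, -21.3], 5],
  [[166.4, 256.7, -75], [0, 0, -21.3], 5],
  [[166.4, 256.7, -58], [0, 0, -21.3], 5],
  [[166.4, 256.7, -52.1], [0, 0, -21.3], 5],
  [[166.4, 256.7, -52.1], [0, 0, -21.3], 5],
  [[166.4, 256.7, -52.1], [0, 0, -21.3], 5],
  [[166.4, 256.7, -52.1], [0, 0, -21.3], 5],
])

```text
time_s: 5.38
eef_pos: [0.371, 0.2934, 0.0555]
ee_rot: [0.0, -0.128, 0.992, 0.0]
contact_force: [0.3, -0.4, 0.3]
opening: 0.0136
grip_force: 30.0
```

```bash
python3 - <<'E'
from h import *
print(manip.read_state()["contact_force"])
a,c=shot("top","t2.png")
h=rk(-.120,.0485,.060); e=rk(-.06,.044,.096)
print(proj(c,[h,e,rk(-.06,-.076,.096),rk(-.06,.076,.096),rk(.06,.076,.096),rk(.06,-.076,.096)]).round(1))
u,v=map(int,proj(c,[e])[0]); cv2.imwrite("pics/t2c.png",cv2.resize(a[v-65:v+45,u-60:u+80,::-1],None,fx=5,fy=5,interpolation=2)); print(u,v)
E
```

```text
[ 0.33321764 -0.36893184  0.26203875]
[[224.3 250.6]
 [216.8 224.5]
 [266.  211. ]
 [203.7 228.1]
 [191.2 179.8]
 [253.  163. ]]
216 224
```

View pics/t2c.png

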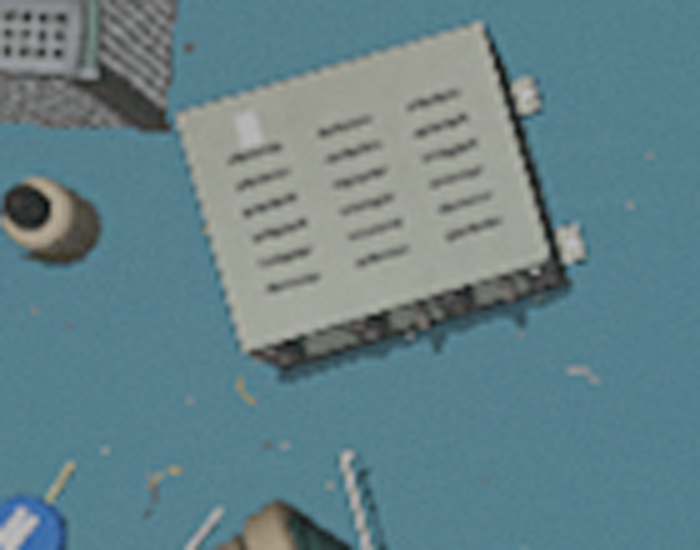

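The crop shows the hook tip at full-image (225,250), as predicted to about 1 px, in line with the slot. I'll advance to just short of the pin.

Call:
apply_moves([
  [[-20, 0, 0], [0, 0, 0], 5],
  [[-40, 0, 0], [0, 0, 0], 5],
  [[-52, 0, 0], [0, 0, 0], 5],
  [[-58, 0, 0], [0, 0, 0], 5],
  [[-63, 0, 0], [0, 0, 0], 5],
  [[-68, 0, 0], [0, 0, 0], 5],
  [[-73, 0, 0], [0, 0, 0], 5],
  [[-77, 0, 0], [0, 0, 0], 5],
  [[-80, 0, 0], [0, 0, 0], 5],
  [[-82, 0, 0], [0, 0, 0], 5],
  [[-82, 0, 0], [0, 0, 0], 5],
  [[-82, 0, 0], [0, 0, 0], 5],
])

```text
time_s: 6.43
eef_pos: [0.4492, 0.314, 0.0546]
ee_rot: [-0.001, -0.128, 0.992, -0.0]
contact_force: [-0.7, -0.3, -1.0]
opening: 0.0137
grip_force: 30.0
```

Call:
apply_moves([
  [[-1, 0, 0], [0, 0, 0], 5],
  [[-2, 0, 0], [0, 0, 0], 5],
  [[-3, 0, 0], [0, 0, 0], 5],
  [[-4, 0, 0], [0, 0, 0], 5],
  [[-4, 0, 0], [0, 0, 0], 5],
  [[-4, 0, 0], [0, 0, 0], 5],
])

```text
time_s: 6.93
eef_pos: [0.4533, 0.315, 0.0546]
ee_rot: [-0.0, -0.128, 0.992, -0.0]
contact_force: [-0.1, 0.5, -0.8]
opening: 0.0135
grip_force: 30.0
```

Call:
apply_moves([
  [[-1, 0, 0], [0, 0, 0], 5],
  [[-2, 0, 0], [0, 0, 0], 5],
  [[-3, 0, 0], [0, 0, 0], 5],
  [[-4, 0, 0], [0, 0, 0], 5],
  [[-4, 0, 0], [0, 0, 0], 5],
  [[-4, 0, 0], [0, 0, 0], 5],
])

```text
time_s: 7.43
eef_pos: [0.4572, 0.316, 0.0546]
ee_rot: [-0.0, -0.128, 0.992, -0.0]
contact_force: [-0.0, -0.2, -1.2]
opening: 0.0134
grip_force: 30.0
```

Call:
apply_moves([
  [[-1, 0, 0], [0, 0, 0], 5],
  [[-2, 0, 0], [0, 0, 0], 5],
  [[-2, 0, 0], [0, 0, 0], 5],
  [[-2, 0, 0], [0, 0, 0], 5],
])

```text
time_s: 7.77
eef_pos: [0.458, 0.3162, 0.0543]
ee_rot: [-0.001, -0.128, 0.992, -0.0]
contact_force: [-3.8, -0.1, 0.4]
opening: 0.0137
grip_force: 30.0
```

Contact came at the recess wall (about 3.8 N). I'll back off about 1.1 mm and feel sideways for the pin.

Call:
apply_moves([
  [[2.2, 0, 0], [0, 0, 0], 5],
  [[2.2, 0, 0], [0, 0, 0], 5],
  [[2.2, -1, 0], [0, 0, 0], 5],
  [[2.2, -2, 0], [0, 0, 0], 5],
  [[2.2, -3, 0], [0, 0, 0], 5],
  [[2.2, -4, 0], [0, 0, 0], 5],
  [[2.2, -4, 0], [0, 0, 0], 5],
  [[2.2, -4, 0], [0, 0, 0], 5],
])

```text
time_s: 8.43
eef_pos: [0.4581, 0.3121, 0.0546]
ee_rot: [-0.0, -0.128, 0.992, -0.0]
contact_force: [0.2, -0.2, -0.6]
opening: 0.0135
grip_force: 30.0
```

Call:
apply_moves([
  [[0, -1, 0], [0, 0, 0], 5],
  [[0, -2, 0], [0, 0, 0], 5],
  [[0, -2, 0], [0, 0, 0], 5],
  [[0, -2, 0], [0, 0, 0], 5],
])

```text
time_s: 8.77
eef_pos: [0.4585, 0.3101, 0.0546]
ee_rot: [-0.0, -0.128, 0.992, -0.0]
contact_force: [0.0, 0.4, -1.2]
opening: 0.0142
grip_force: 30.0
```

Call:
apply_moves([
  [[0, -1, 0], [0, 0, 0], 5],
  [[0, -1, 0], [0, 0, 0], 5],
  [[0, -1, 0], [0, 0, 0], 5],
])

```text
time_s: 9.02
eef_pos: [0.4588, 0.3092, 0.0546]
ee_rot: [-0.0, -0.128, 0.992, -0.0]
contact_force: [-0.5, -0.7, -1.1]
opening: 0.0135
grip_force: 30.0
```

Call:
apply_moves([
  [[0, -1, 0], [0, 0, 0], 5],
  [[0, -1, 0], [0, 0, 0], 5],
  [[0, -1, 0], [0, 0, 0], 5],
])

```text
time_s: 9.27
eef_pos: [0.459, 0.3084, 0.0546]
ee_rot: [-0.0, -0.128, 0.992, 0.0]
contact_force: [-1.6, 0.8, 0.0]
opening: 0.0137
grip_force: 30.0
```

Call:
apply_moves([
  [[0, -1, 0], [0, 0, 0], 5],
  [[0, -1, 0], [0, 0, 0], 5],
  [[0, -1, 0], [0, 0, 0], 5],
])

```text
time_s: 9.52
eef_pos: [0.4593, 0.3074, 0.0547]
ee_rot: [-0.0, -0.128, 0.992, 0.0]
contact_force: [-0.2, 0.6, -0.0]
opening: 0.0138
grip_force: 30.0
```

Call:
apply_moves([
  [[0, -1, 0], [0, 0, 0], 5],
  [[0, -1, 0], [0, 0, 0], 5],
  [[0, -1, 0], [0, 0, 0], 5],
])

```text
time_s: 9.77
eef_pos: [0.4595, 0.3066, 0.0547]
ee_rot: [-0.0, -0.128, 0.992, 0.0]
contact_force: [-1.4, 1.7, -0.2]
opening: 0.0138
grip_force: 30.1
```

Call:
apply_moves([
  [[0, -1, 0], [0, 0, 0], 5],
  [[0, -1, 0], [0, 0, 0], 5],
  [[0, -1, 0], [0, 0, 0], 5],
])

```text
time_s: 10.02
eef_pos: [0.4598, 0.3056, 0.0547]
ee_rot: [-0.0, -0.128, 0.992, 0.0]
contact_force: [-0.4, 3.1, -0.6]
opening: 0.0135
grip_force: 30.2
```

Side contact at about 3 N. I'll ease that slightly and pull gently to test the hook.

Call:
apply_moves([
  [[0, 0.6, 0], [0, 0, 0], 5],
  [[1, 0.6, 0], [0, 0, 0], 5],
  [[1.5, 0.6, 0], [0, 0, 0], 5],
  [[2, 0.6, 0], [0, 0, 0], 5],
  [[2.5, 0.6, 0], [0, 0, 0], 5],
  [[3, 0.6, 0], [0, 0, 0], 5],
  [[3, 0.6, 0], [0, 0, 0], 5],
])

```text
time_s: 10.6
eef_pos: [0.4575, 0.3054, 0.0549]
ee_rot: [0.001, -0.128, 0.992, 0.0]
contact_force: [2.2, 3.6, -1.3]
opening: 0.0137
grip_force: 30.1
```

Call:
apply_moves([
  [[0.3, 0.4, 0], [0, 0, 0], 5],
  [[0.6, 0.4, 0], [0, 0, 0], 5],
  [[0.9, 0.4, 0], [0, 0, 0], 5],
  [[1.2, 0.4, 0], [0, 0, 0], 5],
  [[1.2, 0.4, 0], [0, 0, 0], 5],
])

```text
time_s: 11.02
eef_pos: [0.4572, 0.3057, 0.0551]
ee_rot: [0.001, -0.128, 0.992, 0.0]
contact_force: [4.2, 4.4, -1.0]
opening: 0.0136
grip_force: 30.1
```

Rack-x force is about 5 N with almost no motion, so the hook is engaged. I'll drag slowly.

Call:
apply_moves([
  [[0.4, 0.3, 0], [0, 0, 0], 5],
  [[0.8, 0.3, 0], [0, 0, 0], 5],
  [[1.2, 0.3, 0], [0, 0, 0], 5],
  [[1.6, 0.3, 0], [0, 0, 0], 5],
  [[2, 0.3, 0], [0, 0, 0], 5],
  [[2, 0.3, 0], [0, 0, 0], 5],
])

```text
time_s: 11.52
eef_pos: [0.4567, 0.3059, 0.0553]
ee_rot: [0.003, -0.128, 0.992, 0.0]
contact_force: [6.3, 4.5, -2.4]
opening: 0.0137
grip_force: 30.1
```

Call:
apply_moves([
  [[0.4, 0, 0], [0, 0, 0], 5],
  [[0.8, 0, 0], [0, 0, 0], 5],
  [[1.2, 0, 0], [0, 0, 0], 5],
  [[1.6, 0, 0], [0, 0, 0], 5],
  [[1.6, 0, 0], [0, 0, 0], 5],
])

```text
time_s: 11.93
eef_pos: [0.4552, 0.3055, 0.0553]
ee_rot: [0.003, -0.128, 0.992, 0.0]
contact_force: [6.3, 3.3, -2.7]
opening: 0.0135
grip_force: 30.1
```

The module is sliding at about 7 N. Continuing.

Call:
apply_moves([
  [[0.5, 0, 0], [0, 0, 0], 5],
  [[1, 0, 0], [0, 0, 0], 5],
  [[1.5, 0, 0], [0, 0, 0], 5],
  [[2, 0, 0], [0, 0, 0], 5],
  [[2.5, 0, 0], [0, 0, 0], 5],
  [[3, 0, 0], [0, 0, 0], 5],
  [[3.5, 0, 0], [0, 0, 0], 5],
  [[4, 0, 0], [0, 0, 0], 5],
  [[4.5, 0, 0], [0, 0, 0], 5],
  [[5, 0, 0], [0, 0, 0], 5],
  [[5.5, 0, 0], [0, 0, 0], 5],
  [[6, 0, 0], [0, 0, 0], 5],
])

```text
time_s: 12.93
eef_pos: [0.4497, 0.304, 0.0554]
ee_rot: [0.003, -0.128, 0.992, 0.0]
contact_force: [7.3, 3.5, -2.9]
opening: 0.0137
grip_force: 30.0
```

Call:
apply_moves([
  [[0.5, 0, 0], [0, 0, 0], 5],
  [[1, 0, 0], [0, 0, 0], 5],
  [[1.5, 0, 0], [0, 0, 0], 5],
  [[2, 0, 0], [0, 0, 0], 5],
  [[2.5, 0, 0], [0, 0, 0], 5],
  [[3, 0, 0], [0, 0, 0], 5],
  [[3.5, 0, 0], [0, 0, 0], 5],
  [[4, 0, 0], [0, 0, 0], 5],
  [[4.5, 0, 0], [0, 0, 0], 5],
  [[5, 0, 0], [0, 0, 0], 5],
  [[5.5, 0, 0], [0, 0, 0], 5],
  [[6, 0, 0], [0, 0, 0], 5],
  [[6.5, 0, 0], [0, 0, 0], 5],
  [[7, 0, 0], [0, 0, 0], 5],
  [[7.5, 0, 0], [0, 0, 0], 5],
  [[8, 0, 0], [0, 0, 0], 5],
  [[8.5, 0, 0], [0, 0, 0], 5],
  [[9, 0, 0], [0, 0, 0], 5],
])

```text
time_s: 14.43
eef_pos: [0.4372, 0.3006, 0.0546]
ee_rot: [-0.0, -0.128, 0.992, -0.0]
contact_force: [2.2, 2.1, -0.2]
opening: 0.0136
grip_force: 30.0
```

Call:
apply_moves([
  [[1, 0, 0], [0, 0, 0], 5],
  [[2, 0, 0], [0, 0, 0], 5],
  [[3, 0, 0], [0, 0, 0], 5],
  [[4, 0, 0], [0, 0, 0], 5],
  [[5, 0, 0], [0, 0, 0], 5],
  [[6, 0, 0], [0, 0, 0], 5],
  [[7, 0, 0], [0, 0, 0], 5],
  [[8, 0, 0], [0, 0, 0], 5],
  [[9, 0, 0], [0, 0, 0], 5],
  [[10, 0, 0], [0, 0, 0], 5],
  [[11, 0, 0], [0, 0, 0], 5],
  [[12, 0, 0], [0, 0, 0], 5],
  [[13, 0, 0], [0, 0, 0], 5],
  [[14, 0, 0], [0, 0, 0], 5],
  [[15, 0, 0], [0, 0, 0], 5],
  [[16, 0, 0], [0, 0, 0], 5],
  [[17, 0, 0], [0, 0, 0], 5],
  [[18, 0, 0], [0, 0, 0], 5],
  [[19, 0, 0], [0, 0, 0], 5],
  [[20, 0, 0], [0, 0, 0], 5],
])

```text
time_s: 16.1
eef_pos: [0.4179, 0.2956, 0.0546]
ee_rot: [-0.0, -0.128, 0.992, -0.0]
contact_force: [1.5, 1.3, -1.0]
opening: 0.0137
grip_force: 30.0
```

Call:
apply_moves([
  [[1.2, 0, 0], [0, 0, 0], 5],
  [[2.4, 0, 0], [0, 0, 0], 5],
  [[3.6, 0, 0], [0, 0, 0], 5],
  [[4.8, 0, 0], [0, 0, 0], 5],
  [[6, 0, 0], [0, 0, 0], 5],
  [[7.2, 0, 0], [0, 0, 0], 5],
  [[8.4, 0, 0], [0, 0, 0], 5],
  [[9.6, 0, 0], [0, 0, 0], 5],
  [[10.8, 0, 0], [0, 0, 0], 5],
  [[12, 0, 0], [0, 0, 0], 5],
  [[13.2, 0, 0], [0, 0, 0], 5],
  [[14.4, 0, 0], [0, 0, 0], 5],
  [[15.6, 0, 0], [0, 0, 0], 5],
  [[16.8, 0, 0], [0, 0, 0], 5],
  [[18, 0, 0], [0, 0, 0], 5],
  [[19.2, 0, 0], [0, 0, 0], 5],
  [[20.4, 0, 0], [0, 0, 0], 5],
  [[21.6, 0, 0], [0, 0, 0], 5],
  [[22.8, 0, 0], [0, 0, 0], 5],
  [[24, 0, 0], [0, 0, 0], 5],
])

```text
time_s: 17.77
eef_pos: [0.3946, 0.2896, 0.0546]
ee_rot: [-0.0, -0.128, 0.992, -0.0]
contact_force: [1.0, 0.9, -1.6]
opening: 0.0134
grip_force: 30.0
```

Call:
apply_moves([
  [[1, 0, 0], [0, 0, 0], 5],
  [[2, 0, 0], [0, 0, 0], 5],
  [[2, 0, 0], [0, 0, 0], 5],
  [[1, 0, 0], [0, 0, 0], 5],
  [[0.5, 0, 0], [0, 0, 0], 5],
  [[0.5, 0, 0], [0, 0, 0], 5],
  [[0.5, 2, 0], [0, 0, 0], 5],
  [[0.5, 4, 0], [0, 0, 0], 5],
  [[0.5, 6, 0], [0, 0, 0], 5],
  [[0.5, 8, 0], [0, 0, 0], 5],
  [[0.5, 9, 0], [0, 0, 0], 5],
  [[0.5, 9, 0], [0, 0, 0], 5],
])

```text
time_s: 18.77
eef_pos: [0.392, 0.2985, 0.0547]
ee_rot: [-0.0, -0.128, 0.992, -0.0]
contact_force: [-0.2, 0.2, -0.7]
opening: 0.0133
grip_force: 30.0
```

Call:
apply_moves([
  [[5, 0, 0], [0, 0, 0], 5],
  [[12, 0, 0], [0, 0, 0], 5],
  [[20, 0, 0], [0, 0, 0], 5],
  [[28, 0, 0], [0, 0, 0], 5],
  [[32, 0, 0], [0, 0, 0], 5],
  [[32, 0, -20], [0, 0, 0], 5],
  [[32, 0, -45], [0, 0, 0], 5],
  [[32, 0, -65], [0, 0, 0], 5],
  [[32, 0, -65], [0, 0, 0], 5],
  [[32, 0, -65], [0, 0, 0], 5],
])

```text
time_s: 19.6
eef_pos: [0.3614, 0.2904, 0.1204]
ee_rot: [0.001, -0.128, 0.992, 0.0]
contact_force: [0.2, -0.0, -1.5]
opening: 0.0137
grip_force: 30.0
```

```bash
python3 - <<'E'
from h import *
delta([.506,.0191,.0045],down(83.4))
a,c=shot("top","t3.png"); u,v=216,224
cv2.imwrite("pics/t3c.png",cv2.resize(a[v-65:v+45,u-60:u+80,::-1],None,fx=5,fy=5,interpolation=2))
E
```

```text
shift [-70.9, -299.2, 115.8] turn [0.05, 0.09, 21.29] rows 9
```

View pics/t3c.png

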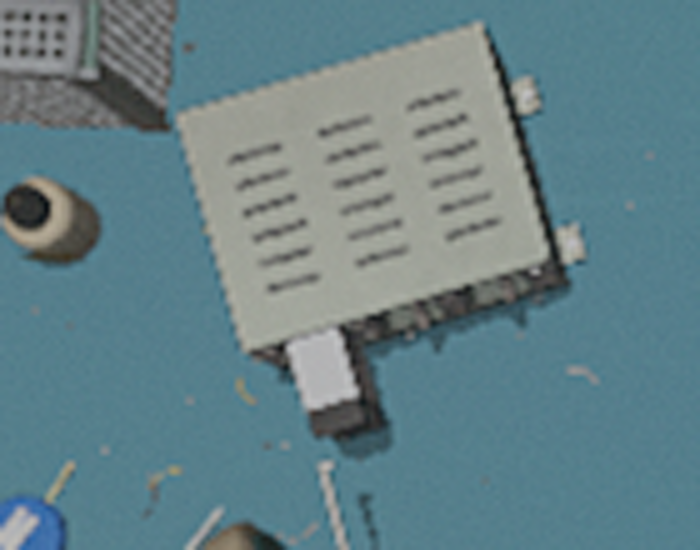

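The crop shows the module about half out (about 45 mm). Its bright top spans (287–357, 335–408) and the dark recess part sits ahead of it. Now I'll lay the pick back on its free spot.

Call:
apply_moves([
  [[-4, -25, 0], [0, 0, 2], 5],
  [[-10, -55, 0], [0, 0, 5], 5],
  [[-18, -90, 0], [0, 0, 8], 5],
  [[-26, -125, 0], [0, 0, 11], 5],
  [[-34, -160, 0], [0, 0, 14], 5],
  [[-43, -195, 0], [0, 0, 17], 5],
  [[-52, -230, 0], [0, 0, 20], 5],
  [[-60, -262, 5], [0, 0, 21.3], 5],
  [[-67, -285, 20], [0, 0, 21.3], 5],
  [[-70.9, -297, 45], [0, 0, 21.3], 5],
  [[-70.9, -299.2, 75], [0, 0, 21.3], 5],
  [[-70.9, -299.2, 100], [0, 0, 21.3], 5],
  [[-70.9, -299.2, 110], [0, 0, 21.3], 5],
  [[-70.9, -299.2, 112.5], [0, 0, 21.3], 5],
  [[-70.9, -299.2, 114], [0, 0, 21.3], 5],
  [[-70.9, -299.2, 115], [0, 0, 21.3], 5],
  [[-70.9, -299.2, 115.5], [0, 0, 21.3], 5],
  [[-70.9, -299.2, 115.5], [0, 0, 21.3], 5],
])

```text
time_s: 21.15
eef_pos: [0.5064, 0.0188, 0.0053]
ee_rot: [0.001, 0.057, 0.998, -0.0]
contact_force: [-0.3, -0.9, -0.4]
opening: 0.0136
grip_force: 30.0
```

Call:
apply_moves([
  [[0, 0, 0.5], [0, 0, 0], 5],
  [[0, 0, 1], [0, 0, 0], 5],
  [[0, 0, 1.5], [0, 0, 0], 5],
  [[0, 0, 2], [0, 0, 0], 5],
  [[0, 0, 2], [0, 0, 0], 5],
])

```text
time_s: 21.57
eef_pos: [0.5058, 0.0187, 0.0029]
ee_rot: [0.0, 0.058, 0.998, -0.0]
contact_force: [-1.0, -0.3, 4.7]
opening: 0.0138
grip_force: 30.0
```

Call:
apply_moves([
  [[0, 0, 0], [0, 0, 0], 50],
  [[0, 0, 0], [0, 0, 0], 50],
  [[0, 0, 0], [0, 0, 0], 50],
  [[0, 0, 0], [0, 0, 0], 50],
  [[0, 0, 0], [0, 0, 0], 50],
  [[0, 0, -30], [0, 0, 0], 50],
  [[0, 0, -60], [0, 0, 0], 50],
  [[0, 0, -100], [0, 0, 0], 50],
  [[0, 0, -140], [0, 0, 0], 50],
  [[0, 0, -140], [0, 0, 0], 50],
])

```text
time_s: 22.4
eef_pos: [0.5109, 0.0183, 0.1496]
ee_rot: [0.007, 0.058, 0.998, -0.0]
contact_force: [0.1, -0.1, -0.0]
opening: 0.05
grip_force: 0.0
```

```bash
python3 - <<'E'
from h import *
delta(rk(-.0775,.044,.165),down(90+YAW)); print(rk(-.0775,.044,.165))
E
```

```text
shift [26.3, 308.6, -15.9] turn [-0.16, 0.8, -21.3] rows 9
[0.5199714  0.32789354 0.165     ]
```

Call:
apply_moves([
  [[21.5, 308.6, -22], [0, 0, -21.3], 50],
  [[21.5, 308.6, -22], [0, 0, -21.3], 50],
  [[21.5, 308.6, -22], [0, 0, -21.3], 50],
  [[21.5, 308.6, -22], [0, 0, -21.3], 50],
  [[21.5, 308.6, -22], [0, 0, -21.3], 50],
  [[21.5, 308.6, -22], [0, 0, -21.3], 50],
  [[21.5, 308.6, -22], [0, 0, -21.3], 50],
  [[21.5, 308.6, -22], [0, 0, -21.3], 50],
  [[21.5, 308.6, -22], [0, 0, -21.3], 50],
  [[21.5, 308.6, -22], [0, 0, -21.3], 50],
  [[21.5, 308.6, -22], [0, 0, -21.3], 50],
  [[21.5, 308.6, -22], [0, 0, -21.3], 50],
])

```text
time_s: 23.4
eef_pos: [0.5196, 0.3261, 0.1637]
ee_rot: [-0.001, -0.127, 0.992, -0.001]
contact_force: [0.6, 0.0, 0.7]
opening: 0.0496
grip_force: 0.0
```

```bash
python3 - <<'E'
from h import *
s=manip.read_state();print(s["eef_pos"],s["ee_rot"])
i,c=shot("wrist","w4.png")
q=proj(c,[rk(-.105,.044,.09),rk(-.0775,.044,.09),rk(-.06,.044,.09),rk(-.06,.044,.096)]);print(q.round(1))
hsv=cv2.cvtColor(i,cv2.COLOR_RGB2HSV)
u,v=q[1].round().astype(int)
for dv in(-16,-8,0,4): print(v+dv,hsv[v+dv,u-40:u+41:3,2].tolist())
print([int(x) for x in hsv[v-50:v+50:2,u,2]])
cv2.imwrite("pics/w4c.png",cv2.resize(i[v-100:v+100,u-130:u+130,::-1],None,fx=3,fy=3))
E
```

```text
[0.51956563 0.32614103 0.16365423] [-8.71723372e-04 -1.27129909e-01  9.91885514e-01 -5.94586366e-04]
[[323.  212.2]
 [323.  247.2]
 [323.1 268.5]
 [323.1 271.2]]
231 [136, 134, 133, 138, 137, 138, 137, 176, 244, 242, 237, 241, 242, 239, 240, 242, 243, 240, 229, 134, 129, 135, 135, 133, 140, 134, 135]
239 [102, 106, 106, 95, 87, 92, 88, 138, 243, 242, 240, 240, 242, 238, 239, 241, 242, 239, 232, 60, 63, 66, 67, 60, 128, 170, 138]
247 [154, 155, 142, 77, 107, 139, 121, 122, 242, 241, 238, 237, 242, 237, 238, 239, 241, 241, 234, 69, 111, 121, 119, 104, 70, 129, 146]
251 [149, 159, 95, 92, 108, 109, 110, 125, 240, 242, 239, 238, 240, 239, 238, 239, 241, 240, 226, 59, 107, 110, 106, 111, 98, 143, 243]
[53, 47, 36, 24, 53, 49, 45, 44, 43, 46, 38, 51, 199, 242, 239, 238, 238, 239, 239, 236, 238, 238, 239, 237, 238, 238, 236, 237, 237, 236, 237, 237, 237, 237, 214, 130, 155, 161, 159, 169, 240, 244, 243, 243, 242, 242, 241, 241, 243, 220]
```

View pics/w4c.png

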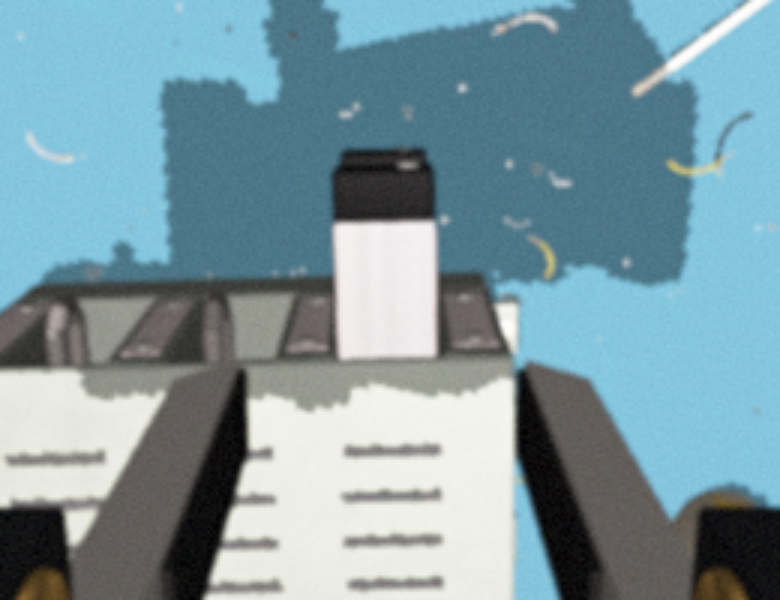

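The crop shows the module's white top at columns 334–437 and rows 221–357, about 1.1 mm to −y of nominal and square to the tool. Its front recess is free. I'll correct and go down to grip.

```bash
python3 - <<'E'
from h import *
delta(rk(-.083,.043,.051),down(90+YAW)); s=manip.read_state(); print(s["eef_pos"])
E
```

```text
shift [4.6, 0.7, 112.9] turn [-0.04, -0.08, -0.11] rows 4
[0.51971887 0.32613546 0.16387281]
```

Call:
apply_moves([
  [[4.6, 0.7, 20], [0, 0, 0], 50],
  [[4.6, 0.7, 45], [0, 0, 0], 50],
  [[4.6, 0.7, 75], [0, 0, 0], 50],
  [[4.6, 0.7, 100], [0, 0, 0], 50],
  [[4.6, 0.7, 112], [0, 0, 0], 50],
  [[4.6, 0.7, 112.5], [0, 0, 0], 50],
  [[4.6, 0.7, 112.5], [0, 0, 0], 50],
  [[4.6, 0.7, 112.5], [0, 0, 0], 50],
])

```text
time_s: 24.12
eef_pos: [0.5161, 0.3269, 0.0527]
ee_rot: [0.001, -0.127, 0.992, 0.0]
contact_force: [-0.1, 0.7, -0.1]
opening: 0.05
grip_force: 0.0
```

Call:
apply_moves([
  [[0, 0, 0], [0, 0, 0], 34],
  [[0, 0, 0], [0, 0, 0], 30],
  [[0, 0, 0], [0, 0, 0], 28],
  [[0, 0, 0], [0, 0, 0], 26],
  [[0, 0, 0], [0, 0, 0], 24],
  [[0, 0, 0], [0, 0, 0], 15],
  [[0, 0, 0], [0, 0, 0], 15],
  [[0, 0, 0], [0, 0, 0], 15],
  [[0, 0, 0], [0, 0, 0], 15],
])

```text
time_s: 24.87
eef_pos: [0.5155, 0.3271, 0.0523]
ee_rot: [0.0, -0.128, 0.992, -0.0]
contact_force: [0.4, -1.7, 6.0]
opening: 0.0256
grip_force: 30.0
```

Call:
apply_moves([
  [[1, 0, 0], [0, 0, 0], 15],
  [[2, 0, 0], [0, 0, 0], 15],
  [[4, 0, 0], [0, 0, 0], 15],
  [[6, 0, 0], [0, 0, 0], 15],
  [[8, 0, 0], [0, 0, 0], 15],
  [[10, 0, 0], [0, 0, 0], 15],
  [[12, 0, 0], [0, 0, 0], 15],
  [[14, 0, 0], [0, 0, 0], 15],
  [[16, 0, 0], [0, 0, 0], 15],
  [[18, 0, 0], [0, 0, 0], 15],
  [[20, 0, 0], [0, 0, 0], 15],
])

```text
time_s: 25.78
eef_pos: [0.4951, 0.3221, 0.0514]
ee_rot: [-0.001, -0.128, 0.992, -0.0]
contact_force: [2.4, 0.9, 1.3]
opening: 0.0257
grip_force: 30.0
```

Call:
apply_moves([
  [[2, 0, 0], [0, 0, 0], 15],
  [[4, 0, 0], [0, 0, 0], 15],
  [[6, 0, 0], [0, 0, 0], 15],
  [[8, 0, 0], [0, 0, 0], 15],
  [[10, 0, 0], [0, 0, 0], 15],
  [[12, 0, 0], [0, 0, 0], 15],
  [[14, 0, 0], [0, 0, 0], 15],
  [[16, 0, 0], [0, 0, 0], 15],
  [[18, 0, 0], [0, 0, 0], 15],
  [[20, 0, 0], [0, 0, 0], 15],
  [[23, 0, 0], [0, 0, 0], 15],
  [[27, 0, 0], [0, 0, 0], 15],
  [[32, 0, 0], [0, 0, 0], 15],
  [[37, 0, 0], [0, 0, 0], 15],
  [[42, 0, 0], [0, 0, 0], 15],
  [[46, 0, 0], [0, 0, 0], 15],
  [[48, 0, 0], [0, 0, 0], 15],
  [[48, 0, 0], [0, 0, 0], 15],
])

```text
time_s: 27.28
eef_pos: [0.4486, 0.3098, 0.0517]
ee_rot: [-0.001, -0.128, 0.992, -0.0]
contact_force: [0.4, -0.5, -1.4]
opening: 0.026
grip_force: 30.0
```

```bash
python3 - <<'E'
from h import *
s=manip.read_state();print(s["contact_force"],s["opening"],s["eef_pos"],np.round(s["qpos"],2))
tc=np.array([.5575,-.1885,0])
for yy in (85.3,86.7): delta([tc[0],tc[1],.03],down(yy))
E
```

```text
[ 0.39604186 -0.50232606 -1.42551293] 0.02595642698529253 [0.44864088 0.30979635 0.0517056 ] [ 0.48  0.36  1.79  0.    0.99 -1.35]
shift [21.1, -509.6, 21.8] turn [-0.02, -0.06, 19.39] rows 14
shift [21.1, -509.6, 21.8] turn [-0.02, -0.06, 17.99] rows 14
```

```bash
python3 - <<'E'
from h import *
delta([.5415,-.1895,.15],down(93.7)); delta([.5415,-.1895,.029],down(93.7))
E
```

```text
shift [36.9, -506.5, -98.2] turn [-0.02, -0.06, 10.99] rows 14
shift [36.8, -506.5, 22.8] turn [-0.02, -0.06, 10.99] rows 14
```

Call:
apply_moves([
  [[0, 0, -15], [0, 0, 0], 15],
  [[0, 0, -40], [0, 0, 0], 15],
  [[0, 0, -70], [0, 0, 0], 15],
  [[2, -20, -92], [0, 0, 0], 15],
  [[4, -45, -98], [0, 0, 1], 15],
  [[6, -75, -98], [0, 0, 2], 15],
  [[8, -108, -98], [0, 0, 3], 15],
  [[10, -142, -98], [0, 0, 4], 15],
  [[13, -176, -98], [0, 0, 5], 15],
  [[16, -210, -98], [0, 0, 6], 15],
  [[19, -245, -98], [0, 0, 7], 15],
  [[22, -280, -98], [0, 0, 8], 15],
  [[25, -315, -98], [0, 0, 9], 15],
  [[28, -350, -98], [0, 0, 10], 15],
  [[31, -385, -98], [0, 0, 11], 15],
  [[33, -420, -98], [0, 0, 11], 15],
  [[35, -450, -98], [0, 0, 11], 15],
  [[36, -475, -98], [0, 0, 11], 15],
  [[36.9, -495, -98], [0, 0, 11], 15],
  [[36.9, -506.5, -98], [0, 0, 11], 15],
])

```text
time_s: 28.95
eef_pos: [0.5427, -0.1922, 0.1496]
ee_rot: [-0.0, -0.031, 1.0, -0.001]
contact_force: [0.2, 0.2, -3.3]
opening: 0.0261
grip_force: 30.0
```

Call:
apply_moves([
  [[0, 0, 0], [0, 0, 0], 15],
  [[0, 0, 10], [0, 0, 0], 15],
  [[0, 0, 30], [0, 0, 0], 15],
  [[0, 0, 55], [0, 0, 0], 15],
  [[0, 0, 78], [0, 0, 0], 15],
  [[0, 0, 95], [0, 0, 0], 15],
  [[0, 0, 106], [0, 0, 0], 15],
  [[0, 0, 113], [0, 0, 0], 15],
  [[0, 0, 116], [0, 0, 0], 15],
  [[0, 0, 116], [0, 0, 0], 15],
  [[0, 0, 116], [0, 0, 0], 15],
])

```text
time_s: 29.87
eef_pos: [0.5427, -0.1893, 0.0345]
ee_rot: [0.0, -0.032, 0.999, -0.0]
contact_force: [0.3, -0.2, -2.1]
opening: 0.0261
grip_force: 30.0
```

```bash
python3 - <<'E'
from h import *
s=manip.read_state();print(s["contact_force"],s["opening"],s["eef_pos"])
i,c=shot("wrist","w5.png"); cv2.imwrite("pics/w5c.png",i[100:400,120:520,::-1])
E
```

```text
[ 0.2911265  -0.16025909 -2.08983491] 0.02609962538166817 [ 0.54270013 -0.18933454  0.03448335]
```

View pics/w5c.png

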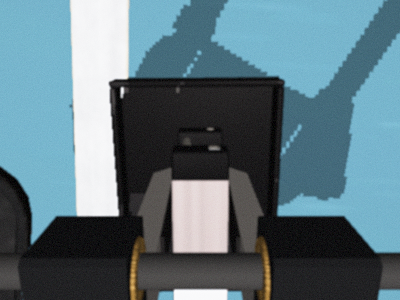

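The module is over the tray and centred, with clear margins: the tray's near edge is at row 80 and the module's front at row 128. I'll lower it gently.

Call:
apply_moves([
  [[0, 0, 1], [0, 0, 0], 15],
  [[0, 0, 2], [0, 0, 0], 15],
  [[0, 0, 3], [0, 0, 0], 15],
  [[0, 0, 4], [0, 0, 0], 15],
  [[0, 0, 5], [0, 0, 0], 15],
  [[0, 0, 6], [0, 0, 0], 15],
  [[0, 0, 6], [0, 0, 0], 15],
])

```text
time_s: 30.5
eef_pos: [0.5421, -0.1894, 0.0283]
ee_rot: [-0.0, -0.032, 0.999, -0.0]
contact_force: [-0.9, 0.3, 2.5]
opening: 0.0257
grip_force: 30.0
```

Call:
apply_moves([
  [[0, 0, 0.5], [0, 0, 0], 15],
  [[0, 0, 1], [0, 0, 0], 15],
  [[0, 0, 1.5], [0, 0, 0], 15],
  [[0, 0, 1.5], [0, 0, 0], 15],
])

```text
time_s: 30.83
eef_pos: [0.5425, -0.1895, 0.028]
ee_rot: [0.0, -0.032, 0.999, -0.0]
contact_force: [-1.6, -0.1, 10.4]
opening: 0.0259
grip_force: 30.0
```

Call:
apply_moves([
  [[0, 0, -1.2], [0, 0, 0], 15],
  [[0, 0, -1.2], [0, 0, 0], 15],
  [[0, 0, -1.2], [0, 0, 0], 30],
  [[0, 0, -1.2], [0, 0, 0], 40],
  [[0, 0, -1.2], [0, 0, 0], 50],
  [[0, 0, -1.2], [0, 0, 0], 50],
  [[0, 0, -1.2], [0, 0, 0], 50],
  [[0, 0, -15], [0, 0, 0], 50],
  [[0, 0, -40], [0, 0, 0], 50],
  [[0, 0, -75], [0, 0, 0], 50],
  [[0, 0, -115], [0, 0, 0], 50],
  [[30, 30, -150], [0, 0, 0], 50],
  [[70, 70, -180], [0, 0, 0], 50],
  [[110, 110, -180], [0, 0, 0], 50],
  [[110, 110, -180], [0, 0, 0], 50],
  [[110, 110, -180], [0, 0, 0], 50],
  [[110, 110, -180], [0, 0, 0], 50],
])

```text
time_s: 32.25
eef_pos: [0.4239, -0.0853, 0.2072]
ee_rot: [0.001, -0.033, 0.999, -0.0]
contact_force: [-0.3, -0.4, -0.6]
opening: 0.0498
grip_force: 0.0
```

```bash
python3 - <<'E'
from h import *
a,c=shot("top","t6.png")
print(manip.read_state()["contact_force"],manip.read_state()["opening"])
hsv=cv2.cvtColor(a,cv2.COLOR_RGB2HSV)
m=((hsv[...,1]<60)&(hsv[...,2]>130)).astype(np.uint8)
s=np.zeros_like(m); s[190:245,412:450]=m[190:245,412:450]
ys,xs=np.nonzero(s); P=plane(c,np.c_[xs,ys],.064); print(len(P),P.min(0),P.max(0),np.median(P,0))
x=cv2.resize(a[180:260,395:465],(525,600),interpolation=2)[:,:,::-1]
y=cv2.resize(a[190:260,325:365],(275,481),interpolation=2)[:,:,::-1]
o=np.zeros((600,800,3),np.uint8);o[:,:525]=x;o[:481,525:]=y;cv2.imwrite("pics/t6c.png",o)
E
```

```text
[ 1.13397558 -0.86702566  0.21305144] 0.04968555372482426
956 [ 0.48536009 -0.2256777   0.064     ] [ 0.61709481 -0.1341358   0.064     ] [ 0.52111755 -0.18456556  0.064     ]
```

View pics/t6c.png

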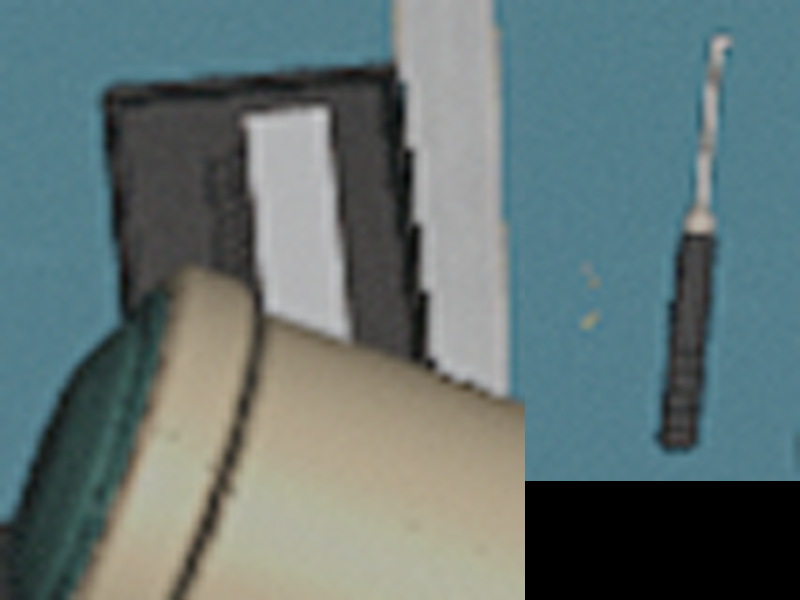

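The module stands upright in the tray, with its white top at (245–350, 105–340) in the crop. The pick lies flat on the bench at the right. I'm handing in.

```bash
python3 -c "
from plant import manip
print(manip.sign_off())"
```

```text
the job is handed in; nothing more can be done
None
```

The job is handed in at about 32 s of the 67 s allowed: the module was dragged half out with the pick, the pick was laid flat on the bench, and the module was drawn out and stood upright in the tray, with readings while hooking and dragging at most about 9 N (limit 12 N).

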